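Load the flat-headed bit and tighten the leaning chuck

ROBOT

A 7-joint arm with a two-finger parallel gripper is mounted at the origin on a cart in front of the work surface, level with it; the furniture and walls round the work are solid. World frame = base frame: x ahead of the robot, y to its left, z up, the work surface at z = 0. Lengths are in m, angles in rad, forces in N, time in s.
With the tool pointing down it reaches from about 0.4 to 0.875 m from the base axis. Payload 19.3 kg.
Tool frame: the origin (TCP) lies between the finger pads, 19 mm behind the fingertips; this is the grasp point; z points along the fingers, y is the line along which they close (so a half turn about z gives the same grasp; the last joint's range is limited). The gripper opens to 85 mm and grips with 20 to 120 N. Pads are 22 mm wide; open, the fingers measure 114 mm over their backs; the gripper's body (76 mm by 85 mm) begins 54 mm behind the grasp point. The pads swing forward as they close: fully open they stand 13 mm farther back than shut.
Start: joints at [-1.198, 0.521, -0.036, 1.599, 0.021, 1.021, -0.113], TCP at [0.268, 0.565, 0.25] pointing down, gripper open.
Joint ranges: [-2.91, 2.91], [-0.3, 2.13], [-1.5, 1.42], [0.17, 2.43], [-1.26, 4.41], [0.16, 1.93], [-2.52, 2.52]. Speed limits (rad/s): [1.89, 1.89, 2.39, 2.39, 3.01, 3.01, 3.01].

INTERFACE

Orientations are given as [roll, pitch, yaw] about the fixed x, y, z axes, in that order (R = Rz(yaw) Ry(pitch) Rx(roll)).
In Python, from workcell import bot gives the robot as it stands.
- The arm moves only by the shell command python3 -m crank 'ROWS' [FORCE]. ROWS is a JSON object of lists of equal length, an entry for each row: "travel": the shift along the world's x, y, z in cm, a list of three; "turn": the turn, a rotation vector about the world's x, y, z in degrees, a list of three; "gripper": the closure, from 0 (fully open) to 1 (shut). A call has exactly 5 rows; each row is the pose to reach, as a shift and turn from the pose commanded when the call began; what a row does not reach only later rows make up. A row lasts 1/10 s, in which the tool goes at most 50 mm and 8.59 degrees, less where a joint would pass 70% of its speed; a pose out of reach is approached as far as the arm can. A call with a gripper value outside its range is refused whole. The fingers move at their own pace and stop on an object; FORCE is the grip in N (left out, the last holds). Time passes only in rows, so rows that repeat a pose let the fingers close, or fill a call up. It gives the time, the measured TCP pose, the force, the opening and the grip force at its end, in the units of the state.
- bot.observe(): the state, without advancing time (a new reading comes with each control period).
- bot.grab_frame(name): name is "side" or "top" or "wrist"; returns a dict with "pixels" (400x640x3 uint8, red, green, blue), "fx", "fy", "cx", "cy" (pixels), "extrinsics" (4x4, takes a point from world to camera coordinates). Camera axes: x right, y down, z forward; pixel columns grow to the right and rows downward; lengths in m; the calibration is good to about 2 mm. A picture is of the moment at which its call begins. There is no depth.
- bot.job_done(): hands the job in; it is judged then, once.
The state is a dict: "clock": time; "qpos": joint angles; "qd": joint speeds; "joint_efforts": joint torques, N m; "position": TCP position; "tool_rot": TCP orientation; "force": force on the tool from outside, world axes, zero at the start; "moment": the same for the moment, N m; "grip_width": finger opening in m; "finger_force": force on a finger pad.
Only numpy, scipy, OpenCV 4.12 (cv2) and the standard library are available. Lean on these libraries where they do the work, as an engineer would, in place of code of your own. Each camera call takes 0.05 s, during which the arm holds its last target. There are 200 camera calls.

TASK

Take the flat disc-headed bit (the Forstner bit) out of the wooden rack and put it, shank first and all the way down, into the open drill chuck that leans on the steel stand. Then turn the chuck's sleeve clockwise, as seen looking down on the bit, until it comes up against its stop and the three jaws hold the bit firmly and straight; let go. Leave the other two bits standing in the rack.

Things in the scene. Friction and masses are not known exactly. Their poses are not given: they have to be found in the camera images.
- forstner_bit: the bit to load: bare steel, 83 mm long, about 0.12 kg, standing loosely in one of the rack's holes, head up. Origin at the centre of the shank's lower end, z towards the head. Shank 12 mm across to z 52 mm (end chamfered 2 mm), neck 16 mm across to z 60, flat disc head 34 mm across from z 60 to 78 (grip here), small centre point up to z 83
- countersink_bit: bystander bit in the rack: same shank, head a plain cone 29 mm across at z 63 mm that narrows to a blunt tip at z 84; origin and z as above
- step_bit: bystander bit in the rack: same shank, head of four round steps, 30, 24, 18 and 12 mm across, from z 52 to 93 mm; origin and z as above
- bit_rack: fixed wooden block 75 (x) x 225 (y) x 45 mm, origin at the centre of its underside; three holes in a row along its y axis at y -75, 0 and +75 mm, 14.5 mm wide, 34 mm deep
- chuck_mouth (a point): centre of the chuck's front end (nose 39 mm across), z outward along the chuck's axis, which leans 32 degrees (0.56 rad) from vertical along the stand's -x, about towards the robot; y is level. In the bore, 28 mm wide, stand three jaws; the hole between them starts 16 to 18 mm across
- chuck_seat (a point): centre of the bore's floor, 48 mm below the mouth on the axis, same axes. A fully inserted bit's origin rests here; its disc head is then 12 to 30 mm outside the mouth, its point 35 mm. In the open chuck the loose bit may lean up to 8 degrees
- sleeve_grip (a point): on the chuck's axis (z outward) 15 mm below the mouth, inside the sleeve: a dark ribbed steel ring 50 mm across that covers 5 to 46 mm below the mouth. Free space 60 mm round it; 45 mm wide neck under it, grey housing 82 mm below the mouth. With the tool along the axis and the TCP 6 to 8 mm below the mouth the bit fits between the fingers
- sleeve (a joint): angle of the sleeve, rad; grows as it is turned clockwise seen from outside (tightening). 0 = jaws fully open, 2.85 = stop; starts at 0 to 0.6. The jaws move in together 1.25 mm per rad: they touch a 12 mm shank at about 2.4 and hold it firmly from about 2.65 to the stop. Friction 0.25 N m; stays where it is left
- jaw_0: one of the three steel jaws, which slide in towards the chuck's axis as the sleeve turns; origin on the chuck's axis, 103 mm below the mouth, when fully open
- jaw_1: the second jaw, as jaw_0, a third of a turn on
- jaw_2: the third jaw, as jaw_0, two thirds of a turn on
Mind the look-alikes: they are no part of the job. What is shaped like the part that bears chuck_mouth but purple is not meant.

How it is judged:
By the outcome, as a careful person would: the job done as asked, in the order asked, and still so for the second after the job is handed in, with the robot touching nothing.
It also fails if it takes over 54 s, if anything falls off the work surface, if the arm or the gripper's body presses on something with over 40 N, if the wrist force passes 120 N, or if a joint passes its speed limit or range.

## Working session

There is one attempt and no reset: what is moved stays moved. The work goes in short steps, Python scripts to look and compute and a shell command to move; the robot and the scene stay as the last step left them, time stands still between calls to the robot, and variables do not carry over. Pictures are saved under pics/ and viewed, at most 10 in all, crops included, and the job is handed in when it is done.

```bash
mkdir -p pics; ls
cat > h.py <<'E'
import numpy as np, cv2, json
from workcell import bot
from scipy.spatial.transform import Rotation as R
def snap(name,fn):
    f=bot.grab_frame(name); cv2.imwrite('pics/%s.png'%fn,f['pixels'][:,:,::-1])
    np.savez('pics/%s.npz'%fn,K=[f['fx'],f['fy'],f['cx'],f['cy']],E=f['extrinsics']); return f
def cam(fn):
    d=np.load('pics/%s.npz'%fn); return d['K'],d['E']
def ray(fn,u,v):
    K,E=cam(fn); d=E[:3,:3].T@np.array([(u-K[2])/K[0],(v-K[3])/K[1],1]); return -E[:3,:3].T@E[:3,3],d/np.linalg.norm(d)
def proj(fn,p):
    K,E=cam(fn); c=E[:3,:3]@np.array(p)+E[:3,3]; return np.array([K[0]*c[0]/c[2]+K[2],K[1]*c[1]/c[2]+K[3]])
def tri(obs):
    A=np.zeros((3,3));b=np.zeros(3);rs=[ray(*o) for o in obs]
    for o,d in rs: P=np.eye(3)-np.outer(d,d);A+=P;b+=P@o
    x=np.linalg.solve(A,b); return x,[np.linalg.norm((np.eye(3)-np.outer(d,d))@(x-o)) for o,d in rs]
def onz(fn,u,v,z):
    o,d=ray(fn,u,v); return o+d*(z-o[2])/d[2]
E
python3 - <<'E'
from h import *
fs=[snap(n,n+'0')['pixels'] for n in('side','top','wrist')]
s=bot.observe();print(s)
for n in('side0','top0','wrist0'): print(n,ray(n,320,200))
m=np.vstack([np.hstack(fs[:2]),])
E
```

```text
pics
{'clock': 0.15, 'qpos': array([-1.19817274,  0.52183937, -0.03635688,  1.5998659 ,  0.02119663,
        1.02108174, -0.1127979 ]), 'qd': array([ 0.00037708, -0.00152288, -0.00030183, -0.00242849,  0.00113753,
       -0.00135508, -0.00047008]), 'joint_efforts': array([ 2.44519477e-03, -9.27396512e+01,  1.98108919e+00, -3.70058835e+01,
        1.80391269e-02,  6.36836878e-03, -2.25837414e-05]), 'position': array([0.26771919, 0.56450631, 0.24958511]), 'tool_rot': array([-3.14078358e+00,  3.57652746e-05,  2.69878244e+00]), 'force': array([-0.01045026,  0.92727595,  0.38993853]), 'moment': array([-0.02840116, -0.05433181,  0.01397639]), 'finger_force': 0.0, 'grip_width': 0.08559794041363376}
side0 (array([ 0.08738178, -0.93467407,  0.65508484]), array([ 0.34411162,  0.84092234, -0.41765633]))
top0 (array([-0.39724257,  0.32291947,  1.63297845]), array([ 0.51886213, -0.11189952, -0.84750256]))
wrist0 (array([0.19408361, 0.59981998, 0.37382572]), array([ 0.28316735, -0.1325217 , -0.94987065]))
```

View pics/side0.png

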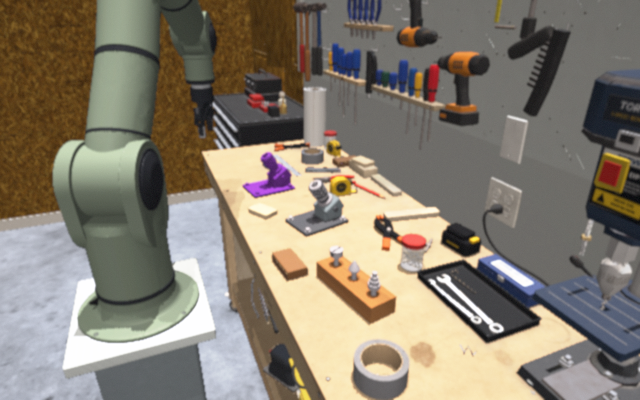

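View pics/top0.png

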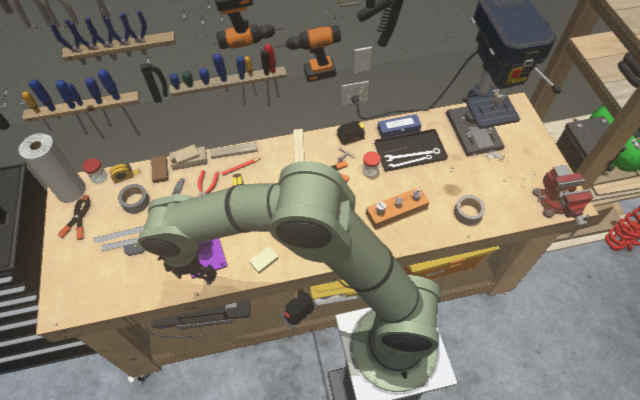

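The side view shows the rack with bits at about (336,256), (353,270) and (374,285), the grey chuck at (318,190), and the purple look-alike at (270,170). In the top view the rack is at (398,205) and the arm hides the grey chuck. Next I enlarge these areas.

Run:
```python
from h import *
s=cv2.imread('pics/side0.png');t=cv2.imread('pics/top0.png')
a=cv2.resize(s[235:325,300:400],None,fx=4,fy=4,interpolation=cv2.INTER_CUBIC) #400x360
b=cv2.resize(s[170:240,280:350],None,fx=5,fy=5,interpolation=cv2.INTER_CUBIC)#350x350
c=cv2.resize(t[180:230,360:440],None,fx=5,fy=5,interpolation=cv2.INTER_CUBIC)#400x250
im=np.zeros((600,800,3),np.uint8);im[:360,:400]=a;im[:350,410:760]=b;im[350:600,400:800]=c
cv2.imwrite('pics/c1.png',im)
```

```text
(no output)
```

View pics/c1.png

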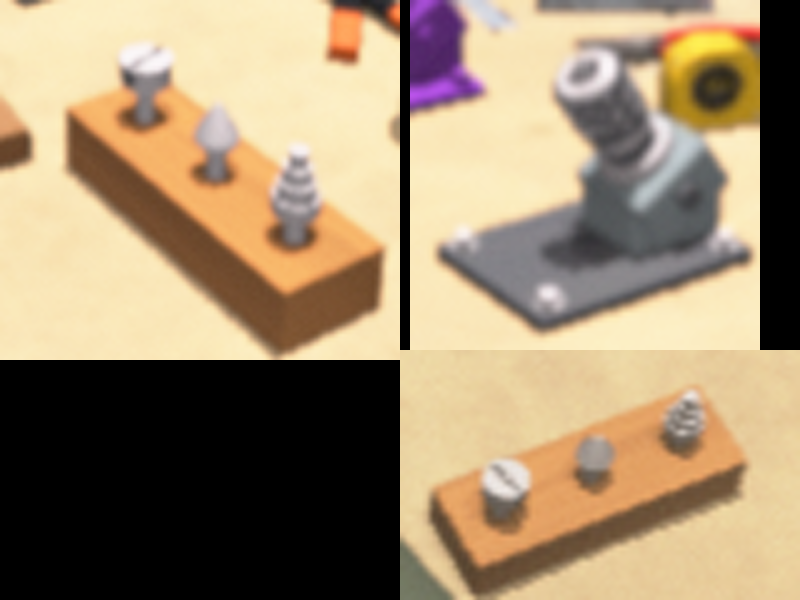

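The crop shows the Forstner at side (336.5,249) and top (381,206). It is the bit at the far (+y) end of the rack. The chuck mouth is at side (314.7,184.7), and the stand's corners are at (286,220), (306,233) and (347,219).

Run:
```python
from h import *
cs=lambda x,y:('side0',(x+.5)/4-.5+300,(y+.5)/4-.5+235)
ch=lambda x,y:('side0',(x-410+.5)/5-.5+280,(y+.5)/5-.5+170)
ct=lambda x,y:('top0',(x-400+.5)/5-.5+360,(y-350+.5)/5-.5+180)
for n,a,b in [('disc top',cs(147,57),ct(507,478)),('hole F',cs(145,120),ct(500,520)),('countersink tip',cs(217,107),ct(597,440)),('step tip',cs(299,150),ct(690,397)),('rack near corner',cs(285,292),ct(747,465)),('rack L corner',cs(67,110),ct(478,568))]:
    print(n,tri([a,b]))
for p in [(440,252),(543,325),(748,255)]: print('plate',onz(*ch(*p),0.006))
o,d=ray(*ch(585,75)); 
for z in(.1,.12,.14,.16,.18): print(onz(*ch(585,75),z))
```

```text
disc top (array([ 0.47704888, -0.09003046,  0.09013924]), [np.float64(0.0009099062379710114), np.float64(0.0009099062379710113)])
hole F (array([ 0.47466924, -0.08843409,  0.04041012]), [np.float64(0.0036346047352428176), np.float64(0.0036346047352428853)])
countersink tip (array([ 0.49133895, -0.16210626,  0.09249118]), [np.float64(0.0003462817237601115), np.float64(0.00034628172376022096)])
step tip (array([ 0.50558326, -0.2358707 ,  0.10385013]), [np.float64(0.000949059679384186), np.float64(0.0009490596793842285)])
rack near corner (array([ 0.4749306 , -0.27946574,  0.04447207]), [np.float64(0.002255190931589028), np.float64(0.002255190931589053)])
rack L corner (array([ 0.43426401, -0.06009119,  0.04330442]), [np.float64(0.0004569499583146906), np.float64(0.00045694995831482713)])
plate [0.45617681 0.2687566  0.006     ]
plate [0.48464478 0.15009534 0.006     ]
plate [0.6434222  0.18635278 0.006     ]
[0.57536492 0.30609183 0.1       ]
[0.55778263 0.26138638 0.12      ]
[0.54020034 0.21668093 0.14      ]
[0.52261805 0.17197548 0.16      ]
[0.50503576 0.12727002 0.18      ]
```

Disc top measures z = 0.090 (expected 0.089), so the rack estimates hold. The chuck mouth is at roughly (0.544,0.226,0.136). I move the arm towards it so the wrist camera gets a closer look.

```bash
python3 -m crank '{"travel":[[2,-4,1],[4,-8,2],[6,-12,3],[8,-16,3],[10,-20,3]],"turn":[[0,0,0],[0,0,0],[0,0,0],[0,0,0],[0,0,0]],"gripper":[0,0,0,0,0]}'
python3 -m crank '{"travel":[[2,-4,0],[4,-8,0],[6,-12,0],[6,-12,0],[6,-12,0]],"turn":[[0,0,0],[0,0,0],[0,0,0],[0,0,0],[0,0,0]],"gripper":[0,0,0,0,0]}'
python3 - <<'E'
from h import *
f=snap('wrist','w1');s=bot.observe();print(s['position'],s['tool_rot'],s['qpos'],s['force'],proj('w1',[.544,.226,.136]))
E
```

```text
clock: 0.65
position: [0.3684, 0.363, 0.2802]
tool_rot: [3.141, 0.0, 2.699]
force: [1.1, 0.1, -0.4]
grip_width: 0.0855
finger_force: 0.0
clock: 1.15
position: [0.4281, 0.244, 0.28]
tool_rot: [3.142, -0.0, 2.697]
force: [0.3, 1.3, -0.1]
grip_width: 0.0857
finger_force: 0.0
[0.42764469 0.24504689 0.279945  ] [ 3.14151417e+00 -2.65935454e-04  2.69874613e+00] [-0.69166488  0.27606982  0.06308359  1.90676791 -0.02131735  0.95944128
  0.5092237 ] [ 0.2039976  -0.26811553  0.19634212] [350.26798033 293.75650817]
```

View pics/w1.png

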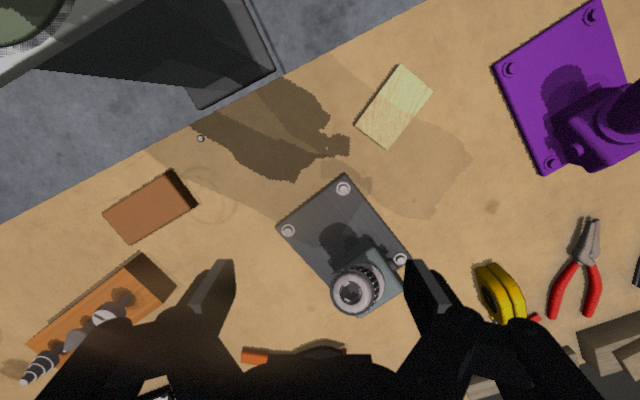

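The wrist view shows the chuck mouth at (351,291), within 3 px of the predicted point. The stand's bolts are at (343,188), (288,230) and (400,260). I crop both views for better pixel positions.

Run:
```python
from h import *
snap('top','top1')
w=cv2.imread('pics/w1.png');t=cv2.imread('pics/top1.png');s=cv2.imread('pics/side0.png')
p=proj('top1',[.544,.226,.136]).astype(int);print(p,proj('w1',[.477,-.09,.09]))
im=np.zeros((600,800,3),np.uint8)
im[:400,:400]=cv2.resize(w[170:320,270:420],(400,400),interpolation=cv2.INTER_CUBIC)
x0,y0=p[0]-40,p[1]-40;print(x0,y0)
im[:400,400:800]=cv2.resize(t[y0:y0+80,x0:x0+80],(400,400),interpolation=cv2.INTER_CUBIC)
im[400:600,:200]=cv2.resize(s[172:197,303:328],(200,200),interpolation=cv2.INTER_CUBIC)
im[400:600,200:400]=cv2.resize(w[295:335,85:125],(200,200),interpolation=cv2.INTER_CUBIC)
im[400:600,400:600]=cv2.resize(w[270:310,330:370],(200,200),interpolation=cv2.INTER_CUBIC)
cv2.imwrite('pics/c2.png',im)
```

```text
[290 199] [103.4259557 321.072685 ]
250 159
```

View pics/c2.png

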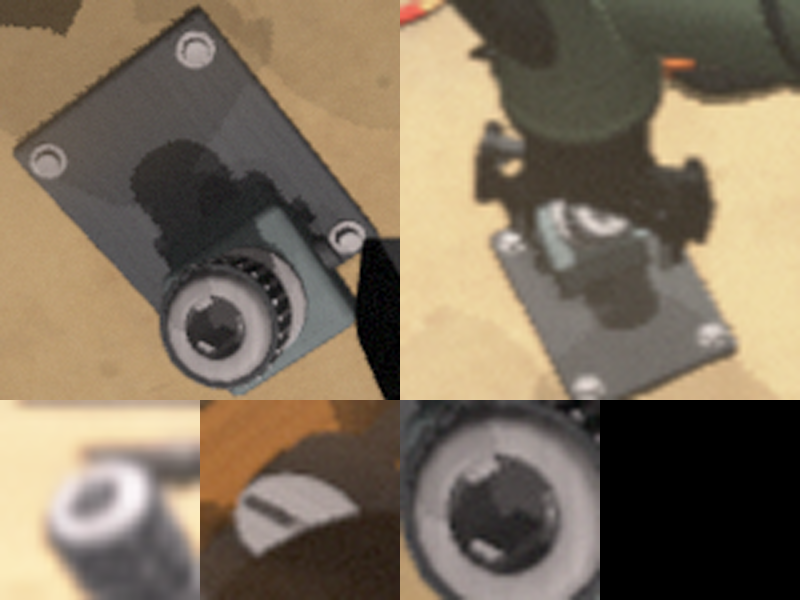

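Run:
```python
from h import *
m=tri([('w1',350.4,292),('side0',314.4,184.1)]);print(m)
B=[onz('w1',u,v,.011) for u,v in[(343.5,187.6),(287.2,230),(400.1,258.5)]];print(B)
y=B[0]-B[1];x=B[2]-B[0];print(np.linalg.norm(x),np.linalg.norm(y),np.degrees([np.arctan2(-y[0],y[1]),np.arctan2(x[1],x[0])]))
c=(B[0]+B[1])/2;print('midline y at mouth',c, c[1]+(m[0][0]-c[0])*x[1]/x[0])
# tool targets
```

```text
(array([0.54275342, 0.22697315, 0.13668148]), [np.float64(0.0009848728523696741), np.float64(0.0009848728523696208)])
[array([0.46942543, 0.26180374, 0.011     ]), array([0.49276384, 0.16194506, 0.011     ]), array([0.60713933, 0.29372   , 0.011     ])]
0.1413639474410277 0.10254968300426548 [13.15472896 13.0483776 ]
midline y at mouth [0.48109464 0.2118744  0.011     ] 0.2261642984878551
```

The mouth is at (0.543,0.227,0.137) and the stand's yaw is 13.1°, with the midline agreeing to 1 mm. Next I go above the Forstner bit, closing along the rack's x.

```bash
python3 -m crank '{"travel":[[0.7,-4.8,0],[1.4,-9.6,0],[2.1,-14.4,0],[2.8,-19.2,-1],[3.5,-24,-3]],"turn":[[0,0,-8],[0,0,-16],[0,0,-24],[0,0,-32],[0,0,-40]],"gripper":[0,0,0,0,0]}'
python3 -m crank '{"travel":[[0.7,-4,-2],[1.4,-8,-4],[1.4,-9.5,-7],[1.4,-9.5,-9],[1.4,-9.5,-9]],"turn":[[0,0,-7],[0,0,-13.6],[0,0,-13.6],[0,0,-13.6],[0,0,-13.6]],"gripper":[0,0,0,0,0]}'
python3 - <<'E'
from h import *
f=snap('wrist','w2');s=bot.observe();print(s['position'],s['tool_rot'],s['qpos'],proj('w2',[.477,-.09,.09]),proj('w2',[.4745,-.0885,.045]))
E
```

```text
clock: 1.75
position: [0.4631, 0.0063, 0.2516]
tool_rot: [3.139, 0.0, 1.997]
force: [1.5, 0.5, -0.5]
grip_width: 0.0852
finger_force: 0.0
clock: 2.25
position: [0.4755, -0.0872, 0.1588]
tool_rot: [-3.138, -0.001, 1.764]
force: [1.1, 0.1, 0.4]
grip_width: 0.0856
finger_force: 0.0
[ 0.47621283 -0.08705742  0.16029609] [-3.13938436e+00 -6.45440464e-04  1.76467212e+00] [-0.19866549  0.45680537  0.33594931  2.0585078  -0.23789488  0.66479503
  0.48781747] [320.28723828 228.58663213] [317.82224595 205.20976514]
```

View pics/w2.png

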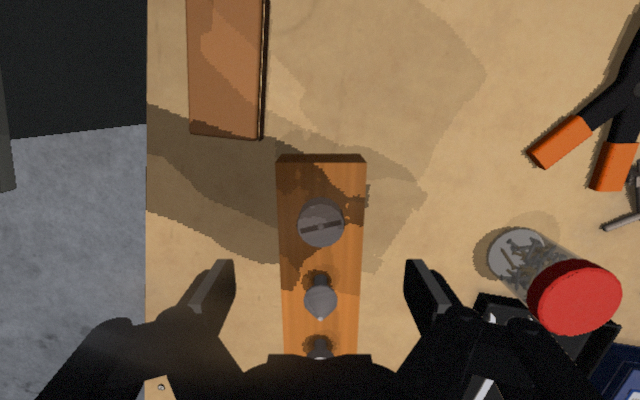

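The wrist view shows the disc at (321,223), the countersink at (320,298) and the step bit below it. The disc lies about 5 px from the prediction, so I refine it.

Run:
```python
from h import *
print(onz('w2',321,223,.089))
print(tri([('w2',321,223),('side0',336.3,248.8)]),tri([('w2',321,223),('side0',336.3,248.8),('top0',380.9,205.2)]))
print(tri([('w2',320,300),('side0',353.9,261.4)]))
P=[onz('w2',u,v,.045) for u,v in[(276,162),(366,162)]];print(P,np.degrees(np.arctan2(P[1][1]-P[0][1],P[1][0]-P[0][0])))
print(cam('w2')[0])
```

```text
[ 0.47674216 -0.08608929  0.089     ]
(array([ 0.47790615, -0.08670181,  0.08860916]), [np.float64(0.0011914715009455033), np.float64(0.0011914715009455048)]) (array([ 0.47732899, -0.08814494,  0.08896383]), [np.float64(0.0019598909268859935), np.float64(0.001329473923751087), np.float64(0.0017645399216748613)])
(array([ 0.4923999 , -0.15387972,  0.0861075 ]), [np.float64(0.0034645777106722298), np.float64(0.0034645777106722484)])
[array([ 0.43389596, -0.05850872,  0.045     ]), array([ 0.50585034, -0.04429555,  0.045     ])] 11.173804740349862
[294.98223841 294.98223841 319.13134081 201.80170817]
```

Bit at (0.477,-0.0875), agreeing with the rack edge geometry. I descend and grip the head.

```bash
python3 -m crank '{"travel":[[0.1,0,-3],[0.1,0,-6],[0.1,0,-7.8],[0.1,0,-7.8],[0.1,0,-7.8]],"turn":[[0,0,0],[0,0,0],[0,0,0],[0,0,0],[0,0,0]],"gripper":[0,0,0,0,0.4]}' 50
python3 -m crank '{"travel":[[0,0,0],[0,0,0],[0,0,0],[0,0,0],[0,0,0]],"turn":[[0,0,0],[0,0,0],[0,0,0],[0,0,0],[0,0,0]],"gripper":[0.8,0.8,0.8,0.8,0.8]}' 50
python3 -m crank '{"travel":[[0,0,0],[0,0,0],[0,0,0],[0,0,0],[0,0,0]],"turn":[[0,0,0],[0,0,0],[0,0,0],[0,0,0],[0,0,0]],"gripper":[0.8,0.8,0.8,0.8,0.8]}' 50
```

```text
clock: 2.8
position: [0.4782, -0.0875, 0.0841]
tool_rot: [3.141, 0.0, 1.764]
force: [-0.6, 0.3, 0.5]
grip_width: 0.0731
finger_force: 0.0
clock: 3.3
position: [0.478, -0.0881, 0.0838]
tool_rot: [3.14, 0.0, 1.763]
force: [-1.7, -0.2, 12.9]
grip_width: 0.0327
finger_force: 48.3
clock: 3.8
position: [0.478, -0.0881, 0.0838]
tool_rot: [3.14, 0.0, 1.763]
force: [-2.1, 0.5, 13.0]
grip_width: 0.0321
finger_force: 48.3
```

```bash
python3 -m crank '{"travel":[[0,0,2],[0,0,5],[0,0,9],[0,0,13],[0,0,14]],"turn":[[0,0,0],[0,0,0],[0,0,0],[0,0,0],[0,0,0]],"gripper":[0.8,0.8,0.8,0.8,0.8]}' 50
python3 -m crank '{"travel":[[0,5,1],[0,10,2],[0,15,3],[0,20,4],[0,25,4]],"turn":[[0,0,0],[1.81,-7.8,0],[3.62,-15.6,0],[5.44,-23.4,0],[7.25,-31.2,0]],"gripper":[0.8,0.8,0.8,0.8,0.8]}' 50
python3 -m crank '{"travel":[[0.2,3,0],[0.4,4.4,0],[0.4,4.4,0],[0.4,4.4,0],[0.4,4.4,0]],"turn":[[0,0,0],[0,0,0],[0,0,0],[0,0,0],[0,0,0]],"gripper":[0.8,0.8,0.8,0.8,0.8]}' 50
python3 - <<'E'
from h import *
s=bot.observe();p=s['position'];print(p,s['qpos'],s['force'],s['grip_width'])
Rm=R.from_euler('xyz',s['tool_rot']).as_matrix();print(Rm)
f=[snap(n,n+'3')['pixels'][:,:,::-1] for n in('side','top','wrist')]
im=np.zeros((600,800,3),np.uint8);o=[]
tip=p+Rm[:,2]*.073
for i,n in enumerate(('side3','top3')):
    c=proj(n,(tip+np.array([.5428,.2268,.1367]))/2).astype(int);x0,y0=c-30;o.append((x0,y0));im[:360,i*400:i*400+360]=cv2.resize(f[i][y0:y0+60,x0:x0+60],(360,360),interpolation=cv2.INTER_CUBIC)
im[360:600,:400]=cv2.resize(f[2][190:310,220:420],(400,240),interpolation=cv2.INTER_CUBIC)
im[360:600,410:794]=cv2.resize(f[2],(384,240))
print(o,[proj(n+'3',tip) for n in('side','top','wrist')],[proj(n+'3',[.5428,.2268,.1367]) for n in('side','top','wrist')])
cv2.imwrite('pics/c3.png',im)
E
```

```text
clock: 4.3
position: [0.4787, -0.0883, 0.2268]
tool_rot: [3.136, 0.001, 1.763]
force: [0.7, 0.0, -2.0]
grip_width: 0.0327
finger_force: 50.1
clock: 4.8
position: [0.4795, 0.1158, 0.2606]
tool_rot: [2.682, 0.003, 1.757]
force: [1.2, -2.5, -2.7]
grip_width: 0.0326
finger_force: 50.2
clock: 5.3
position: [0.4844, 0.1558, 0.2596]
tool_rot: [2.688, 0.007, 1.753]
force: [1.3, 0.3, -1.0]
grip_width: 0.0326
finger_force: 50.2
[0.48444465 0.15579617 0.25964052] [-0.94501745  0.16600722  0.48039547  2.24836781  0.19756307  0.3189906
 -0.47780607] [ 1.29546234  0.30003812 -1.00871175] 0.03257655011281538
[[-0.18096381  0.88346927  0.43212747]
 [ 0.98346531  0.16565353  0.07317708]
 [-0.00693374  0.43822478 -0.89883868]]
[(np.int64(283), np.int64(150)), (np.int64(269), np.int64(166))] [array([313.79128285, 175.65707312]), array([309.83673995, 193.77940311]), array([318.11930625, 222.49267895])] [array([314.19422677, 184.3077484 ]), array([290.39844278, 199.90931779]), array([329.14550097, 129.04086724])]
```

View pics/c3.png

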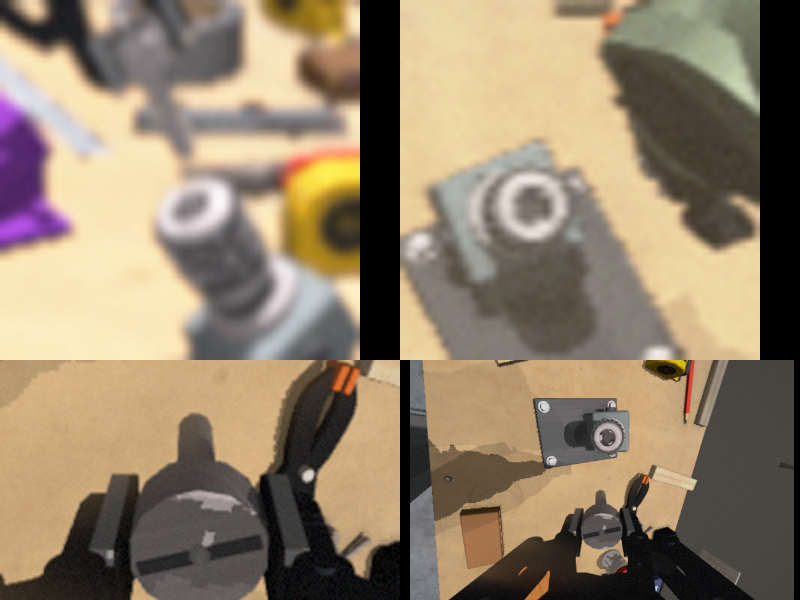

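The crops show the shank gripped straight, with its tip at side (313.8,174.6) against a predicted (313.8,175.7). The mouth re-measures at top (290.2,199.8) and wrist (328,128), within 1 px of the prediction in every view. The move lagged because of speed limits, so I compute the remaining move.

```bash
cat >> h.py <<'E'
M=np.array([.5428,.2268,.1367]);y_=np.radians(13.1);t_=np.radians(32)
A=np.array([-np.sin(t_)*np.cos(y_),-np.sin(t_)*np.sin(y_),np.cos(t_)])
def go(d,off=(0,0,0)):
    s=bot.observe();Rm=R.from_euler('xyz',s['tool_rot']).as_matrix();z=Rm[:,2]
    ax=np.cross(z,-A);rv=ax/np.linalg.norm(ax)*np.degrees(np.arcsin(np.linalg.norm(ax))) 
    e=s['position']-M;print('axial %.2f mm, lateral'%(e@A*1e3),np.round((e-e@A*A)*1e3,1))
    print('travel cm',np.round((M+d*A+off-s['position'])*100,2),'turn deg',rv.round(2),'q',s['qpos'].round(2),'F',s['force'].round(1),'w',s['grip_width'])
E
python3 -c "
from h import *
go(.110)"
```

```text
axial 142.95 mm, lateral [ 15.6 -53.7   1.9]
travel cm [ 0.14  5.76 -2.98] turn deg [ 2.62 -5.57  0.81] q [-0.95  0.17  0.48  2.25  0.2   0.32 -0.48] F [-0.7  0.4 -1.6] w 0.032389403172346946
```

```bash
python3 -m crank '{"travel":[[0,2,0],[0,4,0],[0.14,5.8,-1],[0.14,5.8,-2],[0.14,5.8,-3]],"turn":[[0.9,-1.9,0.3],[1.8,-3.7,0.5],[2.6,-5.6,0.8],[2.6,-5.6,0.8],[2.6,-5.6,0.8]],"gripper":[0.8,0.8,0.8,0.8,0.8]}' 50
python3 -c "
from h import *
go(.110)"
```

```text
clock: 5.95
position: [0.4856, 0.2151, 0.233]
tool_rot: [2.584, -0.017, 1.77]
force: [0.4, -1.0, -1.5]
grip_width: 0.0324
finger_force: 50.4
axial 112.62 mm, lateral [0.9 1.8 0.8]
travel cm [ 0.04 -0.15 -0.3 ] turn deg [ 0.07 -0.    0.04] q [-0.97  0.24  0.36  2.3   0.93  0.16 -1.34] F [ 0.4 -1.  -1.5] w 0.03241360330478181
```

```bash
python3 -m crank '{"travel":[[0,-0.15,0],[0.4,-0.08,-0.8],[0.9,0.05,-1.6],[1.55,0.2,-2.8],[1.55,0.2,-2.8]],"turn":[[0,0,0],[0,0,0],[0,0,0],[0,0,0],[0,0,0]],"gripper":[0.8,0.8,0.8,0.8,0.8]}' 50
python3 - <<'E'
from h import *
go(.0455)
f=[snap(n,n+'4')['pixels'][:,:,::-1] for n in('side','top','wrist')]
im=np.zeros((600,800,3),np.uint8)
x,y=proj('side4',M).astype(int)-30;print(x,y);im[:400,:400]=cv2.resize(f[0][y:y+60,x:x+60],(400,400),interpolation=cv2.INTER_CUBIC)
im[:400,400:800]=cv2.resize(f[2][130:280,240:390],(400,400),interpolation=cv2.INTER_CUBIC)
x,y=proj('top4',M).astype(int)-20;im[400:600,:200]=cv2.resize(f[1][y:y+40,x:x+40],(200,200),interpolation=cv2.INTER_CUBIC)
s=bot.observe();tip=s['position']+R.from_euler('xyz',s['tool_rot']).as_matrix()[:,2]*.0728
print([(proj(n,tip),proj(n,M)) for n in('side4','wrist4')])
cv2.imwrite('pics/c4.png',im)
E
```

```text
clock: 6.45
position: [0.5021, 0.2149, 0.2048]
tool_rot: [2.585, -0.016, 1.766]
force: [-0.1, 0.6, -0.3]
grip_width: 0.0322
finger_force: 50.4
axial 80.17 mm, lateral [ 0.7 -2.3  0.1]
travel cm [ 1.72  0.65 -2.95] turn deg [ 0.23 -0.03  0.14] q [-0.76  0.31  0.15  2.29  1.4   0.17 -1.79] F [-0.1  0.6 -0.3] w 0.032181808347666055
284 154
[(array([313.47310822, 182.61717438]), array([314.19422677, 184.3077484 ])), (array([318.60915145, 222.20331227]), array([317.92879765, 215.19916624]))]
```

View pics/c4.png

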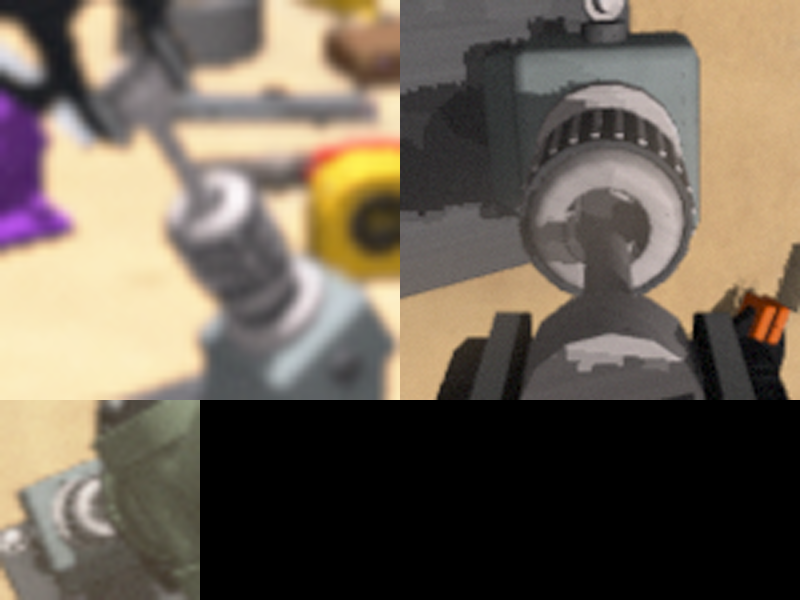

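The tip is on its way into the bore. In the wrist crop the shank (605,225) lies slightly left of the bore centre (612,228), and the side view shows the same offset. I correct by +2.3 mm in y and about 1.5 mm along the tool's closing axis, then go in partway.

```bash
python3 -m crank '{"travel":[[0.13,0.26,0.07],[0.5,0.36,-0.6],[0.95,0.47,-1.4],[1.4,0.57,-2.1],[1.85,0.68,-2.88]],"turn":[[0.2,0,0.1],[0.2,0,0.1],[0.2,0,0.1],[0.2,0,0.1],[0.2,0,0.1]],"gripper":[0.8,0.8,0.8,0.8,0.8]}' 50
python3 -c "
from h import *
go(.0455);go(.0255)"
```

```text
clock: 7.1
position: [0.5203, 0.2233, 0.177]
tool_rot: [2.582, -0.02, 1.77]
force: [0.1, 0.1, -0.0]
grip_width: 0.0324
finger_force: 50.5
axial 46.25 mm, lateral [1.3 2.1 1.1]
travel cm [-0.1  -0.2  -0.17] turn deg [-0.09  0.05 -0.04] q [-0.65  0.39  0.04  2.26  1.76  0.19 -2.14] F [ 0.1  0.1 -0. ] w 0.0324435475410845
axial 46.25 mm, lateral [1.3 2.1 1.1]
travel cm [ 0.94  0.04 -1.87] turn deg [-0.09  0.05 -0.04] q [-0.65  0.39  0.04  2.26  1.76  0.19 -2.14] F [ 0.1  0.1 -0. ] w 0.0324435475410845
```

```bash
python3 -m crank '{"travel":[[0.2,-0.1,-0.4],[0.4,-0.05,-0.8],[0.65,0,-1.2],[0.85,0,-1.5],[1.0,0.06,-1.77]],"turn":[[0,0,0],[0,0,0],[0,0,0],[0,0,0],[0,0,0]],"gripper":[0.8,0.8,0.8,0.8,0.8]}' 50
python3 -c "
from h import *
go(.0225)"
```

```text
clock: 7.6
position: [0.5303, 0.2236, 0.1591]
tool_rot: [2.582, -0.02, 1.769]
force: [-15.1, -3.5, 24.2]
grip_width: 0.0321
finger_force: 53.1
axial 25.87 mm, lateral [ 0.8 -0.1  0.5]
travel cm [ 0.09  0.05 -0.33] turn deg [-0.07  0.04 -0.04] q [-0.57  0.44 -0.05  2.25  1.89  0.23 -2.25] F [-15.1  -3.5  24.2] w 0.03212311617732143
```

The bit is seated: 28 N axial, and the TCP is 25.9 mm above the mouth as expected. I release it and see how it stands.

```bash
python3 -m crank '{"travel":[[0,0,0],[0,0,0],[0,0,0],[0,0,0],[0,0,0]],"turn":[[0,0,0],[0,0,0],[0,0,0],[0,0,0],[0,0,0]],"gripper":[0.6,0.4,0.2,0,0]}' 50
python3 -m crank '{"travel":[[0,0,0],[0,0,0],[0,0,0],[0,0,0],[0,0,0]],"turn":[[-4.3,-1,7.1],[-8.7,-2,14.2],[-13,-3,21.4],[-17.3,-4,28.5],[-21.7,-5,35.6]],"gripper":[0,0,0,0,0]}' 50
python3 - <<'E'
from h import *
go(-.007)
f=[snap(n,n+'5')['pixels'][:,:,::-1] for n in('side','wrist')]
im=np.zeros((400,800,3),np.uint8)
x,y=proj('side5',M).astype(int)-30;im[:,:400]=cv2.resize(f[0][y:y+60,x:x+60],(400,400),interpolation=cv2.INTER_CUBIC)
im[:,400:]=cv2.resize(f[1][130:330,220:420],(400,400),interpolation=cv2.INTER_CUBIC)
cv2.imwrite('pics/c5.png',im)
E
```

```text
clock: 8.1
position: [0.5301, 0.2235, 0.159]
tool_rot: [2.583, -0.02, 1.769]
force: [-1.2, -0.0, 0.1]
grip_width: 0.0852
finger_force: 0.0
clock: 8.6
position: [0.5301, 0.2235, 0.159]
tool_rot: [2.697, 0.348, 2.423]
force: [0.2, 0.9, -0.4]
grip_width: 0.0854
finger_force: 0.0
axial 25.86 mm, lateral [ 0.6 -0.2  0.4]
travel cm [ 1.63  0.41 -2.82] turn deg [-0.02 -0.07 -0.02] q [-0.68  0.44  0.09  2.25  2.01  0.18 -1.65] F [ 0.2  0.9 -0.4] w 0.08544619377283448
```

View pics/c5.png

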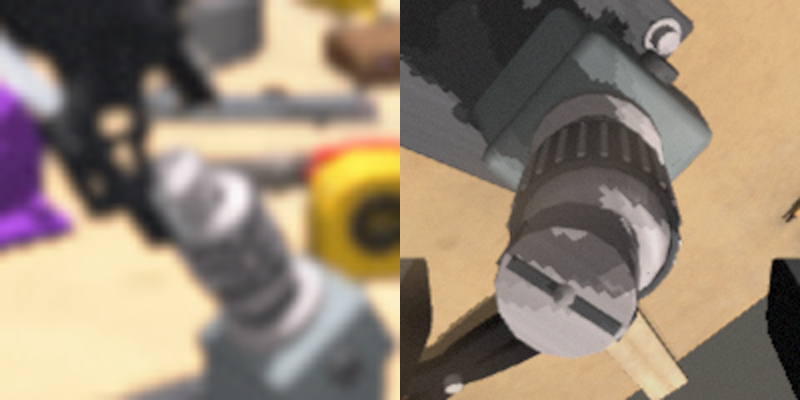

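The bit sits in the chuck, its head just outside the mouth and leaning slightly, as the task text said it might. I wind the open gripper back further.

```bash
python3 -m crank '{"travel":[[0,0,0],[0,0,0],[0,0,0],[0,0,0],[0,0,0]],"turn":[[-4.3,-1,7.1],[-8.7,-2,14.2],[-13,-3,21.4],[-17.3,-4,28.5],[-21.7,-5,35.6]],"gripper":[0,0,0,0,0]}' 50
python3 -m crank '{"travel":[[0,0,0],[0,0,0],[0,0,0],[0,0,0],[0,0,0]],"turn":[[-4.3,-1,7.1],[-8.7,-2,14.2],[-13,-3,21.4],[-17.3,-4,28.5],[-21.7,-5,35.6]],"gripper":[0,0,0,0,0]}' 50
python3 -m crank '{"travel":[[0,0,0],[0,0,0],[0,0,0],[0,0,0],[0,0,0]],"turn":[[-4.3,-1,7.1],[-8.7,-2,14.2],[-13,-3,21.4],[-17.3,-4,28.5],[-21.7,-5,35.6]],"gripper":[0,0,0,0,0]}' 50
python3 -c "
from h import *
go(-.007)"
```

```text
clock: 9.2
position: [0.5301, 0.2234, 0.159]
tool_rot: [3.055, 0.551, -3.078]
force: [0.1, -0.2, -0.4]
grip_width: 0.0849
finger_force: 0.0
clock: 9.7
position: [0.5301, 0.2234, 0.159]
tool_rot: [-2.805, 0.453, -2.243]
force: [-0.3, -0.7, -0.3]
grip_width: 0.0852
finger_force: 0.0
clock: 10.2
position: [0.5301, 0.2234, 0.159]
tool_rot: [-2.596, 0.126, -1.553]
force: [-0.1, -0.1, 0.3]
grip_width: 0.0854
finger_force: 0.0
axial 25.84 mm, lateral [ 0.7 -0.3  0.4]
travel cm [ 1.63  0.42 -2.82] turn deg [0.16 0.04 0.11] q [-0.72  0.45  0.14  2.25  2.06  0.16  0.49] F [-0.1 -0.1  0.3] w 0.0854312837374725
```

```bash
python3 -m crank '{"travel":[[0.4,0.1,-0.7],[0.8,0.2,-1.4],[1.2,0.3,-2.1],[1.63,0.42,-2.82],[1.63,0.42,-2.82]],"turn":[[0.1,0,0.1],[0.1,0,0.1],[0.1,0,0.1],[0.1,0,0.1],[0.1,0,0.1]],"gripper":[0,0,0,0,0]}' 80
python3 -c "
from h import *
go(-.007)"
python3 -m crank '{"travel":[[0,0,0],[0,0,0],[0,0,0],[0,0,0],[0,0,0]],"turn":[[0,0,0],[0,0,0],[0,0,0],[0,0,0],[0,0,0]],"gripper":[0.2,0.3,0.4,0.5,0.6]}' 80
python3 -c "
from h import *
go(-.007)"
```

```text
clock: 10.7
position: [0.5466, 0.2274, 0.1297]
tool_rot: [-2.597, 0.129, -1.554]
force: [-0.3, -0.0, 0.0]
grip_width: 0.0853
finger_force: 0.0
axial -7.94 mm, lateral [-0.3 -0.4 -0.2]
travel cm [-0.02  0.02  0.1 ] turn deg [ 0.08 -0.02  0.05] q [-0.59  0.52  0.    2.22  2.15  0.23  0.41] F [-0.3 -0.   0. ] w 0.0853415773348098
clock: 11.2
position: [0.545, 0.2278, 0.131]
tool_rot: [-2.598, 0.129, -1.552]
force: [-18.3, -4.2, 19.1]
grip_width: 0.0478
finger_force: 77.8
axial -6.12 mm, lateral [-1.   0.3 -0.6]
travel cm [ 0.14 -0.02 -0.02] turn deg [ 0.01 -0.06 -0.  ] q [-0.6   0.52  0.    2.22  2.15  0.23  0.42] F [-18.3  -4.2  19.1] w 0.04775108230435641
```

The sleeve is gripped (47.8 mm, 78 N). I relieve the 26 N axial load slightly and turn clockwise.

```bash
python3 -m crank '{"travel":[[-0.1,0,0.12],[-0.1,0,0.12],[-0.1,0,0.12],[-0.1,0,0.12],[-0.1,0,0.12]],"turn":[[0,0,0],[4.3,1,-7.1],[8.7,2,-14.2],[13,3,-21.4],[17.3,4,-28.5]],"gripper":[0.6,0.6,0.6,0.6,0.6]}' 80
python3 -c "
from h import *
go(-.007);print(bot.observe()['moment']@A)"
python3 -m crank '{"travel":[[0,0,0],[0,0,0],[0,0,0],[0,0,0],[0,0,0]],"turn":[[4.3,1,-7.1],[8.7,2,-14.2],[13,3,-21.4],[17.3,4,-28.5],[21.7,5,-35.6]],"gripper":[0.6,0.6,0.6,0.6,0.6]}' 80
python3 -c "
from h import *
go(-.007);print(bot.observe()['moment']@A)"
```

```text
clock: 11.7
position: [0.5449, 0.2277, 0.1314]
tool_rot: [-2.745, 0.402, -2.098]
force: [7.5, 1.2, -15.5]
grip_width: 0.0471
finger_force: 93.7
axial -5.67 mm, lateral [-0.8  0.2 -0.5]
travel cm [ 0.15 -0.   -0.07] turn deg [ 0.11 -0.06  0.06] q [-0.47  0.52 -0.16  2.22  1.98  0.29  0.02] F [  7.5   1.2 -15.5] w 0.04712921772229385
0.21448897694138366
clock: 12.2
position: [0.5451, 0.2275, 0.1315]
tool_rot: [-3.14, 0.557, -2.913]
force: [7.3, -1.0, -13.5]
grip_width: 0.047
finger_force: 93.9
axial -5.67 mm, lateral [-0.6  0.  -0.4]
travel cm [ 0.13  0.01 -0.08] turn deg [ 0.09 -0.07  0.05] q [-0.31  0.53 -0.36  2.21  1.87  0.38 -0.57] F [  7.3  -1.  -13.5] w 0.0470087062357831
0.25844927703093074
```

Torque is 0.25 N m, which matches the sleeve friction, so the sleeve is turning with the gripper. I continue.

```bash
python3 -m crank '{"travel":[[0.03,0,-0.05],[0.03,0,-0.05],[0.03,0,-0.05],[0.03,0,-0.05],[0.03,0,-0.05]],"turn":[[4.3,1,-7.1],[8.7,2,-14.2],[13,3,-21.4],[17.3,4,-28.5],[21.7,5,-35.6]],"gripper":[0.6,0.6,0.6,0.6,0.6]}' 90
python3 -c "
from h import *
go(-.007);print(bot.observe()['moment']@A)"
python3 -m crank '{"travel":[[0,0,0],[0,0,0],[0,0,0],[0,0,0],[0,0,0]],"turn":[[3,0.7,-5],[6,1.4,-10],[9,2.1,-15],[11,2.5,-18],[12,2.8,-20]],"gripper":[0.6,0.6,0.6,0.6,0.6]}' 90
python3 -c "
from h import *
go(-.007);print(bot.observe()['moment']@A)"
```

```text
clock: 12.7
position: [0.5452, 0.2272, 0.1314]
tool_rot: [2.747, 0.405, 2.556]
force: [-5.5, -5.3, 0.2]
grip_width: 0.0475
finger_force: 96.2
axial -5.80 mm, lateral [-0.6 -0.3 -0.4]
travel cm [ 0.12  0.04 -0.06] turn deg [ 0.07 -0.04  0.04] q [-0.18  0.56 -0.53  2.2   1.82  0.47 -1.22] F [-5.5 -5.3  0.2] w 0.047542401821539744
0.31711202627066215
clock: 13.2
position: [0.5459, 0.2259, 0.1314]
tool_rot: [2.628, 0.228, 2.169]
force: [-0.8, -9.3, 1.5]
grip_width: 0.0471
finger_force: 92.1
axial -6.01 mm, lateral [ 0.  -1.6 -0.2]
travel cm [ 0.05  0.18 -0.06] turn deg [0.31 0.01 0.19] q [-0.12  0.58 -0.62  2.2   1.79  0.51 -1.58] F [-0.8 -9.3  1.5] w 0.04706605806007895
0.5308826468133081
```

```bash
python3 -m crank '{"travel":[[0,0.1,0],[0,0.1,0],[0,0.1,0],[0,0.1,0],[0,0.1,0]],"turn":[[2,0.5,-3.4],[4.2,1,-7],[6.2,1.4,-10.2],[8.3,1.9,-13.6],[8.3,1.9,-13.6]],"gripper":[0.6,0.6,0.6,0.6,0.6]}' 110
python3 -c "
from h import *
go(-.007);print(bot.observe()['moment']@A)"
```

```text
clock: 13.7
position: [0.548, 0.2197, 0.1316]
tool_rot: [2.589, 0.094, 1.914]
force: [-8.9, -47.0, 30.8]
grip_width: 0.0463
finger_force: 109.6
axial -6.12 mm, lateral [ 2.  -7.8  0.1]
travel cm [-0.16  0.8  -0.09] turn deg [0.92 0.24 0.59] q [-0.07  0.59 -0.66  2.2   1.78  0.55 -1.84] F [ -8.9 -47.   30.8] w 0.04630717157603984
1.1464935443631015
```

The torque rises steeply (1.15 N m) and the pads have slid 8 mm sideways on the sleeve, so it is at or near the stop. I open, recentre, regrip and test.

```bash
python3 -m crank '{"travel":[[0,0,0],[0,0,0],[0,0,0],[0,0,0],[0,0,0]],"turn":[[0,0,0],[0,0,0],[0,0,0],[0,0,0],[0,0,0]],"gripper":[0.3,0,0,0,0]}' 50
python3 -c "
from h import *
go(-.007)"
```

```text
clock: 14.2
position: [0.5456, 0.229, 0.1315]
tool_rot: [2.59, 0.083, 1.93]
force: [-0.2, 0.7, -0.6]
grip_width: 0.0852
finger_force: 0.0
axial -6.15 mm, lateral [-0.4  1.5 -0. ]
travel cm [ 0.08 -0.14 -0.07] turn deg [ 0.11 -0.06  0.06] q [-0.08  0.59 -0.67  2.19  1.78  0.54 -1.84] F [-0.2  0.7 -0.6] w 0.08522966842088797
```

```bash
python3 -m crank '{"travel":[[0.05,-0.14,0],[0.05,-0.14,0],[0.05,-0.14,0],[0.05,-0.14,0],[0.05,-0.14,0]],"turn":[[-4.3,-1,7.1],[-8.7,-2,14.2],[-13,-3,21.4],[-17.3,-4,28.5],[-17.3,-4,28.5]],"gripper":[0,0,0,0,0]}' 50
python3 -m crank '{"travel":[[0,0,0],[0,0,0],[0,0,0],[0,0,0],[-0.06,0,0.1]],"turn":[[0,0,0],[0,0,0],[0,0,0],[0,0,0],[0,0,0]],"gripper":[0.3,0.6,0.6,0.6,0.6]}' 100
python3 -c "
from h import *
go(-.007);print(bot.observe()['moment']@A)"
python3 -m crank '{"travel":[[0,0,0],[0,0,0],[0,0,0],[0,0,0],[0,0,0]],"turn":[[1,0.25,-1.7],[2,0.5,-3.4],[3,0.75,-5.1],[4.2,1,-7],[4.2,1,-7]],"gripper":[0.6,0.6,0.6,0.6,0.6]}' 100
python3 -c "
from h import *
go(-.007);s=bot.observe();print(s['moment']@A,s['tool_rot'])"
```

```text
clock: 14.7
position: [0.5461, 0.2276, 0.1315]
tool_rot: [2.712, 0.368, 2.461]
force: [-0.3, -0.6, -0.5]
grip_width: 0.0853
finger_force: 0.0
clock: 15.2
position: [0.5453, 0.2265, 0.1321]
tool_rot: [2.711, 0.366, 2.456]
force: [13.4, 2.4, -25.7]
grip_width: 0.0466
finger_force: 106.7
axial -5.15 mm, lateral [-0.2 -0.9 -0.2]
travel cm [ 0.12  0.11 -0.13] turn deg [ 0.16 -0.05  0.09] q [-0.16  0.56 -0.56  2.2   1.81  0.48 -1.3 ] F [ 13.4   2.4 -25.7] w 0.046599169919447105
0.36355900549734144
clock: 15.7
position: [0.5456, 0.226, 0.1322]
tool_rot: [2.667, 0.303, 2.317]
force: [-3.9, -6.2, 4.7]
grip_width: 0.0467
finger_force: 115.6
axial -5.17 mm, lateral [ 0.1 -1.4 -0.1]
travel cm [ 0.08  0.16 -0.14] turn deg [ 0.25 -0.05  0.14] q [-0.14  0.57 -0.59  2.2   1.8   0.49 -1.43] F [-3.9 -6.2  4.7] w 0.046699454837992364
-0.04778378855601995 [2.66710416 0.30312098 2.31692066]
```

```bash
python3 -m crank '{"travel":[[0,0.05,0],[0,0.05,0],[0,0.05,0],[0,0.05,0],[0,0.05,0]],"turn":[[1,0.25,-1.7],[2,0.5,-3.4],[3,0.75,-5.1],[4.2,1,-7],[4.2,1,-7]],"gripper":[0.6,0.6,0.6,0.6,0.6]}' 110
python3 -c "
from h import *
go(-.007);s=bot.observe();print(s['moment']@A,s['tool_rot'],s['moment'])"
```

```text
clock: 16.2
position: [0.5466, 0.2245, 0.1324]
tool_rot: [2.633, 0.238, 2.182]
force: [-1.7, -16.9, 6.7]
grip_width: 0.0463
finger_force: 113.9
axial -5.39 mm, lateral [ 1.1 -3.   0.2]
travel cm [-0.02  0.31 -0.16] turn deg [0.46 0.01 0.28] q [-0.12  0.57 -0.61  2.2   1.79  0.51 -1.56] F [ -1.7 -16.9   6.7] w 0.04626602038988278
-0.015611812492841614 [2.63308924 0.23793276 2.18182418] [-2.74633785 -0.23872828 -1.72366204]
```

```bash
python3 -m crank '{"travel":[[0,0,0],[0,0,0],[0,0,0],[0,0,0],[0,0,0]],"turn":[[1,0.25,-1.7],[2,0.5,-3.4],[3,0.75,-5.1],[4.2,1,-7],[5.2,1.2,-8.5]],"gripper":[0.6,0.6,0.6,0.6,0.6]}' 110
python3 -c "
from h import *
go(-.007);s=bot.observe();print(s['moment']@A,s['tool_rot'],s['moment'])"
python3 -m crank '{"travel":[[0,0,0],[0,0,0],[0,0,0],[0,0,0],[0,0,0]],"turn":[[1,0.25,-1.7],[2,0.5,-3.4],[3,0.75,-5.1],[4.2,1,-7],[5.2,1.2,-8.5]],"gripper":[0.6,0.6,0.6,0.6,0.6]}' 110
python3 -c "
from h import *
go(-.007);s=bot.observe();print(s['moment']@A,s['tool_rot'],s['moment'])"
```

```text
clock: 16.7
position: [0.5462, 0.2243, 0.132]
tool_rot: [2.604, 0.151, 2.029]
force: [3.8, -34.3, 10.8]
grip_width: 0.046
finger_force: 113.1
axial -5.48 mm, lateral [ 0.6 -3.2 -0.1]
travel cm [ 0.02  0.34 -0.12] turn deg [ 0.46 -0.05  0.27] q [-0.09  0.58 -0.64  2.2   1.78  0.53 -1.72] F [  3.8 -34.3  10.8] w 0.046043003418682706
1.2778819204659997 [2.60439251 0.15071036 2.02947209] [-7.37717261 -2.00508818 -3.26692906]
clock: 17.2
position: [0.5469, 0.2206, 0.1318]
tool_rot: [2.589, 0.064, 1.875]
force: [-5.0, -38.7, 15.9]
grip_width: 0.0462
finger_force: 126.3
axial -5.53 mm, lateral [ 1.3 -6.8 -0.2]
travel cm [-0.05  0.7  -0.1 ] turn deg [0.73 0.02 0.45] q [-0.07  0.59 -0.67  2.2   1.78  0.55 -1.88] F [ -5.  -38.7  15.9] w 0.046211913469398506
4.280766585450351 [2.58875507 0.06404941 1.87483637] [-9.10336219  0.00911742 -0.49129782]
```

Torque is now 4.3 N m, so the sleeve is hard against its stop. I let go, back out along the axis and check.

```bash
python3 -m crank '{"travel":[[0,0,0],[0,0,0],[0,0,0],[0,0,0],[0,0,0]],"turn":[[0,0,0],[0,0,0],[0,0,0],[0,0,0],[0,0,0]],"gripper":[0.3,0,0,0,0]}' 50
python3 -m crank '{"travel":[[0,0,0],[-1,-0.25,1.7],[-2.6,-0.6,4.2],[-4.1,-1,6.8],[-5.2,-1.2,8.5]],"turn":[[0,0,0],[0,0,0],[0,0,0],[0,0,0],[0,0,0]],"gripper":[0,0,0,0,0]}' 50
python3 - <<'E'
from h import *
go(-.007)
f=[snap(n,n+'6')['pixels'][:,:,::-1] for n in('side','wrist')]
im=np.zeros((600,800,3),np.uint8)
x,y=proj('side6',M+.02*A).astype(int)-25;im[:400,:400]=cv2.resize(f[0][y:y+50,x:x+50],(400,400),interpolation=cv2.INTER_CUBIC)
x2,y2=np.maximum(proj('wrist6',M).astype(int)-60,0);im[:400,400:]=cv2.resize(f[1][y2:y2+120,x2:x2+120],(400,400),interpolation=cv2.INTER_CUBIC)
im[400:,:320]=cv2.resize(f[0],(320,200));im[400:,400:720]=cv2.resize(f[1],(320,200))
for n,x0,y0,sc,ox in(('side6',x,y,8,0),('wrist6',x2,y2,400/120,400)):
    for d in(0,.030,.035):print(n,d,((proj(n,M+d*A)-[x0,y0])*sc+[ox,0]).round())
cv2.imwrite('pics/c6.png',im)
E
```

```text
clock: 17.7
position: [0.5455, 0.2281, 0.1325]
tool_rot: [2.588, 0.055, 1.886]
force: [-0.0, -0.4, -0.0]
grip_width: 0.086
finger_force: 0.0
clock: 18.2
position: [0.4929, 0.216, 0.2189]
tool_rot: [2.587, 0.056, 1.886]
force: [-0.1, 0.2, 0.9]
grip_width: 0.0853
finger_force: 0.0
axial 96.83 mm, lateral [0.  0.8 0.1]
travel cm [ 5.36  1.17 -8.82] turn deg [ 0.08 -0.07  0.04] q [-0.05  0.33 -0.7   2.26  1.38  0.45 -1.58] F [-0.1  0.2  0.9] w 0.08532071411102161
side6 0 [226. 234.]
side6 0.03 [192. 184.]
side6 0.035 [186. 175.]
wrist6 0 [601. 201.]
wrist6 0.03 [600. 250.]
wrist6 0.035 [600. 260.]
```

View pics/c6.png

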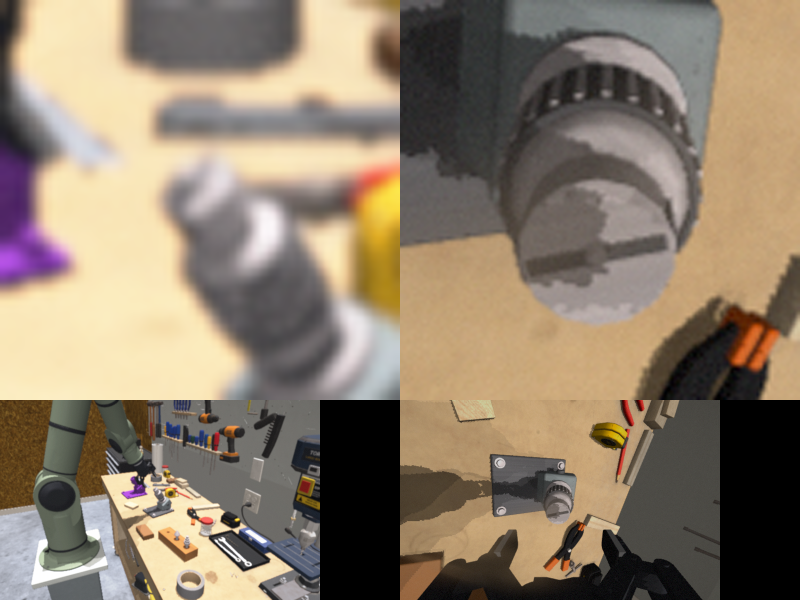

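The wrist crop shows the disc centred at (596,252) against a predicted (600,250) for a fully seated, straight bit, and the side view agrees. The sleeve is cheap to check, so I do one short confirming turn against the stop.

```bash
python3 -m crank '{"travel":[[1.3,0.3,-2.2],[2.6,0.6,-4.4],[4,0.85,-6.6],[5.3,1.1,-8.7],[5.3,1.1,-8.7]],"turn":[[0,0,0],[0,0,0],[0,0,0],[0,0,0],[0,0,0]],"gripper":[0,0,0,0,0]}' 50
python3 -c "
from h import *
go(-.007)"
python3 -m crank '{"travel":[[0,0,0],[0,0,0],[0,0,0],[0,0,0],[-0.08,0,0.1]],"turn":[[0,0,0],[0,0,0],[0,0,0],[0,0,0],[0,0,0]],"gripper":[0.3,0.6,0.6,0.6,0.6]}' 120
python3 -c "
from h import *
s=bot.observe();print(s['moment']@A,s['tool_rot'])"
python3 -m crank '{"travel":[[0,0,0],[0,0,0],[0,0,0],[0,0,0],[0,0,0]],"turn":[[1,0.25,-1.7],[2,0.5,-3.4],[3,0.75,-5.1],[4.2,1,-7],[5.2,1.2,-8.5]],"gripper":[0.6,0.6,0.6,0.6,0.6]}' 120
python3 -c "
from h import *
go(-.007);s=bot.observe();print(s['moment']@A,s['tool_rot'])"
```

```text
clock: 18.8
position: [0.5467, 0.2265, 0.127]
tool_rot: [2.592, 0.055, 1.885]
force: [0.2, -1.1, -0.2]
grip_width: 0.0856
finger_force: 0.0
axial -10.19 mm, lateral [-1.4 -1.5 -1.1]
travel cm [-0.03  0.12  0.38] turn deg [ 0.17 -0.36  0.05] q [-0.09  0.6  -0.65  2.19  1.79  0.53 -1.9 ] F [ 0.2 -1.1 -0.2] w 0.08562072485280398
clock: 19.3
position: [0.5447, 0.2264, 0.1319]
tool_rot: [2.589, 0.056, 1.887]
force: [11.9, 4.5, -29.4]
grip_width: 0.0464
finger_force: 127.4
0.4708110458269678 [2.58890117 0.05609519 1.88671028]
clock: 19.8
position: [0.5455, 0.2218, 0.1312]
tool_rot: [2.588, -0.032, 1.73]
force: [-11.5, -29.0, 6.0]
grip_width: 0.0463
finger_force: 134.8
axial -5.44 mm, lateral [-0.1 -5.7 -0.8]
travel cm [ 0.09  0.59 -0.05] turn deg [ 0.5  -0.1   0.29] q [-0.06  0.59 -0.68  2.2   1.78  0.55 -2.06] F [-11.5 -29.    6. ] w 0.0462815300258824
0.0031045445882855426 [ 2.5875782  -0.03193318  1.72961587]
```

The tool walks sideways on the sleeve as it turns. I hold it centred against that while turning, so the full torque acts on the sleeve.

```bash
python3 -m crank '{"travel":[[0,0.3,0],[0,0.5,0],[0,0.6,0],[0,0.7,0],[0,0.7,0]],"turn":[[0,0,0],[1,0.25,-1.7],[2,0.5,-3.4],[3,0.75,-5.1],[4,1,-6.8]],"gripper":[0.6,0.6,0.6,0.6,0.6]}' 120
python3 -c "
from h import *
go(-.007);s=bot.observe();print(s['moment']@A,s['tool_rot'])"
```

```text
clock: 20.3
position: [0.5453, 0.2252, 0.1307]
tool_rot: [2.597, -0.099, 1.606]
force: [-31.4, -43.1, 22.0]
grip_width: 0.0463
finger_force: 125.1
axial -6.14 mm, lateral [-0.7 -2.3 -0.8]
travel cm [0.11 0.24 0.  ] turn deg [ 0.89 -0.17  0.52] q [-0.06  0.6  -0.7   2.19  1.76  0.57 -2.18] F [-31.4 -43.1  22. ] w 0.04627557303016544
-0.017826974515564784 [ 2.59721762 -0.09853294  1.6059554 ]
```

```bash
python3 -m crank '{"travel":[[0,0,0],[0,0,0],[0,0,0],[0,0,0],[0,0,0]],"turn":[[0,0,0],[0,0,0],[0,0,0],[0,0,0],[0,0,0]],"gripper":[0.3,0,0,0,0]}' 50
python3 -c "
from h import *
s=bot.observe();R0=R.from_euler('xyz',s['tool_rot']);R1=R.from_euler('xyz',[2.587,.056,1.886])
print((np.array([.4929,.216,.2189])-s['position'])*100,np.degrees((R1*R0.inv()).as_rotvec()))"
```

```text
clock: 20.8
position: [0.5458, 0.2341, 0.1317]
tool_rot: [2.597, -0.109, 1.618]
force: [-0.5, -0.8, -0.4]
grip_width: 0.085
finger_force: 0.0
[-5.29001347 -1.81301813  8.72331117] [-9.22410719 -2.25393486 15.28228898]
```

```bash
python3 -m crank '{"travel":[[0,-0.6,0],[-1.3,-0.9,2.2],[-2.7,-1.2,4.4],[-4,-1.5,6.6],[-5.3,-1.8,8.72]],"turn":[[0,0,0],[-3,-0.75,5],[-6,-1.5,10],[-9.2,-2.25,15.3],[-9.2,-2.25,15.3]],"gripper":[0,0,0,0,0]}' 50
python3 -m crank '{"travel":[[0,0,0],[0,0,0],[0,0,0],[0,0,0],[0,0,0]],"turn":[[0,0,0],[0,0,0],[0,0,0],[0,0,0],[0,0,0]],"gripper":[0,0,0,0,0]}' 50
python3 - <<'E'
from h import *
snap('wrist','wrist7');s=bot.observe();print(s['position'],s['tool_rot'])
a=[cv2.imread('pics/wrist%d.png'%i) for i in(6,7)]
x,y=proj('wrist6',M).astype(int)
c=[cv2.cvtColor(i,6)[y-50:y+5,x-40:x+40].astype(np.float32) for i in a]
print(cv2.phaseCorrelate(*c))
# rib arc sampled on ellipse: sleeve circle at 5..20mm below the mouth
u=np.cross(A,[0,0,1]);u/=np.linalg.norm(u);v=np.cross(A,u)
ang=np.radians(np.arange(-60,61,1.))
for sgn in(1,-1):
  for d in(.010,.018,.028):
    pr=[]
    for n,im in zip((6,7),a):
        pts=np.array([proj('wrist%d'%n,M-d*A+.025*(np.sin(t)*u+sgn*np.cos(t)*v)) for t in ang],np.float32)
        pr.append(cv2.remap(cv2.cvtColor(im,6),pts[:,:1],pts[:,1:],1).ravel().astype(float))
    p=[q-cv2.GaussianBlur(q.reshape(1,-1),(0,0),8).ravel() for q in pr]
    cc=[np.corrcoef(p[0][15:-15],np.roll(p[1],k)[15:-15])[0,1] for k in range(-12,13)]
    print(sgn,d,np.std(p[0]).round(1),np.round(cc,1))
E
```

```text
clock: 21.3
position: [0.4922, 0.2154, 0.2195]
tool_rot: [2.587, 0.058, 1.89]
force: [-0.2, -1.0, 0.1]
grip_width: 0.0854
finger_force: 0.0
clock: 21.8
position: [0.4928, 0.2157, 0.2179]
tool_rot: [2.588, 0.056, 1.886]
force: [-1.1, 0.1, 0.7]
grip_width: 0.0852
finger_force: 0.0
[0.49274701 0.21570595 0.21798427] [2.58836306 0.05562367 1.88573398]
((1.2191554603395787, -0.0181878053352591), 0.9752652102708816)
1 0.01 10.1 [ 0.4  0.5  0.4  0.2  0.  -0.2 -0.3 -0.4 -0.3 -0.2 -0.1  0.1  0.3  0.5
  0.7  0.8  0.8  0.6  0.4  0.2  0.  -0.1 -0.2 -0.2 -0.3]
1 0.018 5.9 [ 0.6  0.5  0.2 -0.  -0.3 -0.5 -0.6 -0.7 -0.7 -0.5 -0.3 -0.   0.3  0.6
  0.7  0.8  0.8  0.6  0.4  0.1 -0.1 -0.3 -0.5 -0.6 -0.6]
1 0.028 5.1 [ 0.2  0.1  0.  -0.1 -0.2 -0.3 -0.4 -0.4 -0.4 -0.2 -0.1  0.2  0.4  0.6
  0.7  0.7  0.6  0.4  0.2 -0.  -0.2 -0.3 -0.3 -0.3 -0.3]
-1 0.01 14.9 [-0.7 -0.6 -0.5 -0.3 -0.1  0.2  0.4  0.6  0.8  0.8  0.6  0.5  0.3  0.1
  0.  -0.1 -0.2 -0.3 -0.3 -0.3 -0.2 -0.   0.2  0.3  0.3]
-1 0.018 14.8 [-0.4 -0.3 -0.3 -0.2 -0.2 -0.1  0.   0.2  0.4  0.6  0.7  0.7  0.6  0.5
  0.3  0.1 -0.1 -0.3 -0.4 -0.5 -0.4 -0.4 -0.3 -0.2 -0.1]
-1 0.028 15.7 [-0.4 -0.4 -0.4 -0.3 -0.3 -0.2 -0.   0.2  0.4  0.6  0.8  0.8  0.8  0.6
  0.4  0.2 -0.  -0.2 -0.3 -0.4 -0.4 -0.4 -0.3 -0.3 -0.2]
```

The ribs' pitch is about 15°, close to the 17° I commanded, so that comparison is ambiguous. I repeat with a 22° stroke and compare again.

```bash
python3 -m crank '{"travel":[[1.3,0.3,-2.1],[2.6,0.6,-4.3],[3.9,0.9,-6.4],[5.2,1.2,-8.4],[5.2,1.2,-8.4]],"turn":[[0,0,0],[0,0,0],[0,0,0],[0,0,0],[0,0,0]],"gripper":[0,0,0,0,0]}' 50
python3 -m crank '{"travel":[[0,0,0],[0,0,0],[0,0,0],[0,0,0],[-0.06,0,0.1]],"turn":[[0,0,0],[0,0,0],[0,0,0],[0,0,0],[0,0,0]],"gripper":[0.3,0.6,0.6,0.6,0.6]}' 120
python3 -m crank '{"travel":[[0,0,0],[0,0.1,0],[0,0.2,0],[0,0.3,0],[0,0.4,0]],"turn":[[2.3,0.5,-3.7],[4.5,1,-7.4],[6.8,1.5,-11.1],[9,2,-14.9],[11.3,2.6,-18.6]],"gripper":[0.6,0.6,0.6,0.6,0.6]}' 120
python3 -c "
from h import *
go(-.007);s=bot.observe();print(s['moment']@A,s['tool_rot'])"
python3 -m crank '{"travel":[[0,0,0],[0,0,0],[0,0,0],[0,0,0],[0,0,0]],"turn":[[0,0,0],[0,0,0],[0,0,0],[0,0,0],[0,0,0]],"gripper":[0.3,0,0,0,0]}' 50
python3 -c "
from h import *
s=bot.observe();R0=R.from_euler('xyz',s['tool_rot']);R1=R.from_euler('xyz',[2.588,.056,1.886])
print((np.array([.4928,.2157,.218])-s['position'])*100,np.degrees((R1*R0.inv()).as_rotvec()))"
```

```text
clock: 22.35
position: [0.5448, 0.2276, 0.1318]
tool_rot: [2.591, 0.055, 1.885]
force: [0.3, -0.3, 1.1]
grip_width: 0.0856
finger_force: 0.0
clock: 22.85
position: [0.5421, 0.2271, 0.1357]
tool_rot: [2.589, 0.056, 1.887]
force: [-0.3, 0.1, -21.2]
grip_width: 0.0461
finger_force: 125.1
clock: 23.35
position: [0.5424, 0.2344, 0.1367]
tool_rot: [2.603, -0.149, 1.563]
force: [-14.5, 0.9, 12.0]
grip_width: 0.0455
finger_force: 117.9
axial -0.71 mm, lateral [-0.8  7.5  0.6]
travel cm [ 0.4  -0.68 -0.59] turn deg [-0.14 -0.13 -0.11] q [-0.05  0.59 -0.72  2.19  1.75  0.56 -2.24] F [-14.5   0.9  12. ] w 0.04547776515027919
3.1582320749123514 [ 2.60299726 -0.1487759   1.56285781]
clock: 23.85
position: [0.5443, 0.2316, 0.1358]
tool_rot: [2.602, -0.145, 1.559]
force: [-0.1, -0.3, 0.1]
grip_width: 0.0857
finger_force: 0.0
[-5.14551027 -1.59114267  8.2173932 ] [-11.30563248  -2.54036599  18.61679323]
```

```bash
python3 -m crank '{"travel":[[0,-0.3,0],[-1.3,-0.6,2],[-2.6,-0.9,4.1],[-3.9,-1.2,6.2],[-5.15,-1.6,8.2]],"turn":[[0,0,0],[-3.8,-0.8,6.2],[-7.5,-1.7,12.4],[-11.3,-2.5,18.6],[-11.3,-2.5,18.6]],"gripper":[0,0,0,0,0]}' 50
python3 -m crank '{"travel":[[0,0,0],[0,0,0],[0,0,0],[0,0,0],[0,0,0]],"turn":[[0,0,0],[0,0,0],[0,0,0],[0,0,0],[0,0,0]],"gripper":[0,0,0,0,0]}' 50
python3 - <<'E'
from h import *
snap('wrist','wrist8');s=bot.observe();print(s['position'],s['tool_rot'])
g={n:cv2.imread('pics/wrist%d.png'%n,0).astype(np.float32) for n in(6,7,8)}
u=np.cross(A,[0,0,1]);u/=np.linalg.norm(u);v=np.cross(A,u);ang=np.radians(np.arange(-60,61,1.))
# align on stand (housing) using its projection: refine via phase correlation of plate area
x,y=proj('wrist7',M).astype(int)
for a,b in((6,7),(7,8)):
  print(a,b,'plate shift',cv2.phaseCorrelate(g[a][y-60:y-20,x-110:x-40],g[b][y-60:y-20,x-110:x-40]),'pred',proj('wrist%d'%b,M-.1*A)-proj('wrist%d'%a,M-.1*A))
  for d in(.010,.014,.018,.024,.028):
    p=[]
    for n in(a,b):
        pts=np.array([proj('wrist%d'%n,M-d*A+.025*(np.sin(t)*u-np.cos(t)*v)) for t in ang],np.float32)
        q=cv2.remap(g[n],pts[:,:1],pts[:,1:],1).ravel().astype(float);p.append(q-cv2.GaussianBlur(q.reshape(1,-1),(0,0),8).ravel())
    print(d,np.round([np.corrcoef(p[0][15:-15],np.roll(p[1],k)[15:-15])[0,1] for k in range(-14,15,1)],1))
E
```

```text
clock: 24.35
position: [0.4921, 0.2157, 0.2184]
tool_rot: [2.589, 0.058, 1.89]
force: [0.3, 0.0, -0.1]
grip_width: 0.085
finger_force: 0.0
clock: 24.85
position: [0.4926, 0.2157, 0.2169]
tool_rot: [2.59, 0.055, 1.886]
force: [0.1, -0.7, -0.4]
grip_width: 0.0855
finger_force: 0.0
[0.49264223 0.21574053 0.21699543] [2.59005843 0.05530888 1.88567682]
6 7 plate shift ((0.8996862482327899, 0.1864423440623426), 0.9703522410657671) pred [1.82357543 0.09881782]
0.01 [-0.6 -0.7 -0.7 -0.6 -0.5 -0.3 -0.1  0.2  0.4  0.6  0.8  0.8  0.6  0.4
  0.3  0.1 -0.  -0.1 -0.2 -0.3 -0.3 -0.3 -0.2  0.   0.2  0.3  0.3  0.3
  0.1]
0.014 [-0.5 -0.5 -0.5 -0.5 -0.4 -0.2 -0.   0.1  0.3  0.5  0.7  0.7  0.7  0.6
  0.4  0.2 -0.  -0.2 -0.4 -0.5 -0.5 -0.5 -0.3 -0.   0.2  0.4  0.4  0.4
  0.4]
0.018 [-0.4 -0.4 -0.4 -0.3 -0.3 -0.2 -0.2 -0.1  0.   0.2  0.4  0.6  0.7  0.7
  0.6  0.5  0.3  0.1 -0.1 -0.3 -0.4 -0.5 -0.4 -0.4 -0.3 -0.2 -0.1 -0.1
 -0.1]
0.024 [-0.2 -0.2 -0.1 -0.   0.   0.  -0.  -0.   0.1  0.2  0.4  0.6  0.7  0.7
  0.6  0.4  0.1 -0.1 -0.3 -0.4 -0.4 -0.3 -0.2 -0.   0.1  0.2  0.1  0.1
 -0.1]
0.028 [-0.3 -0.4 -0.4 -
[... 315 characters left out ...]
.3
  0.5  0.6  0.8  0.8  0.8  0.6  0.4  0.1 -0.1 -0.3 -0.4 -0.5 -0.5 -0.5
 -0.5]
0.014 [ 0.5  0.4  0.3  0.1 -0.1 -0.3 -0.4 -0.5 -0.4 -0.3 -0.2  0.   0.2  0.4
  0.6  0.6  0.6  0.6  0.4  0.2  0.  -0.1 -0.2 -0.3 -0.3 -0.2 -0.2 -0.2
 -0.2]
0.018 [ 0.1  0.2  0.2  0.  -0.2 -0.3 -0.4 -0.5 -0.4 -0.3 -0.2  0.1  0.3  0.6
  0.8  0.8  0.7  0.5  0.3  0.2  0.  -0.1 -0.3 -0.4 -0.4 -0.4 -0.4 -0.4
 -0.4]
0.024 [ 0.1  0.1  0.1  0.1  0.  -0.1 -0.3 -0.4 -0.4 -0.3 -0.2  0.   0.3  0.6
  0.7  0.7  0.6  0.4  0.2  0.1 -0.  -0.1 -0.1 -0.1 -0.1 -0.1 -0.1 -0.1
 -0.1]
0.028 [-0.1 -0.1 -0.3 -0.4 -0.4 -0.5 -0.5 -0.4 -0.3 -0.1  0.1  0.4  0.6  0.8
  0.9  0.8  0.7  0.5  0.3  0.1 -0.1 -0.2 -0.3 -0.4 -0.4 -0.5 -0.4 -0.4
 -0.3]
```

The ribs moved by no more than 1° during the 22° stroke, which reached 3.2 N m. The sleeve is at its stop, the bit is straight and seated, and the arm is clear, so I hand in.

```bash
python3 -c "
from workcell import bot
print(bot.job_done())"
```

```text
the job is handed in; nothing more can be done
None
```

The Forstner bit is fully seated and straight in the chuck, the sleeve is tightened to its stop, the gripper has let go, I never touched the other two bits in the rack, and I've handed the job in (24.9 s used; no verdict returned).

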